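# Hold the pressing plate flush on the sloped bed

## Robot

A 6-joint arm with a two-finger parallel gripper is mounted at the origin on a cart in front of the work surface, level with it; the furniture and walls round the work are solid. World frame = base frame: x ahead of the robot, y to its left, z up, the work surface at z = 0. Lengths are in m, angles in degrees, forces in N, time in s.
With the tool pointing down it reaches from about 0.25 to 0.725 m from the base axis. Payload 9.7 kg.
Tool frame: the origin (TCP) lies midway between the tips of the shut fingers; the grasp point (between the pads) lies 19 mm behind it; x points along the fingers, y is the direction in which the jaws open and shut, and the axes are right-handed (so a half turn about x gives the same grasp; the last joint's range is limited). The gripper opens to 85 mm and grips with 20 to 120 N. Pads are 22 mm wide; open, the fingers measure 114 mm over their backs; the gripper's body (76 mm by 85 mm) begins 54 mm behind the grasp point. The pads swing forward as they close: fully open they stand 13 mm farther back than shut.
Start: joints at [-64.687, 4.979, 10.078, 95.1, 0, 90], TCP at [0.235, -0.497, 0.211] pointing down, gripper open.
Joint ranges: [-179.16, 179.16], [-48.56, 103.87], [-65.8, 70.77], [-126.05, 130.52], [-82.76, 87.17], [-180, 180]. Speed limits (degrees/s): [127.2, 127.2, 147.25, 180, 180, 180].

## Interface

Orientations are given as [roll, pitch, yaw] about the fixed x, y, z axes, in that order (R = Rz(yaw) Ry(pitch) Rx(roll)).
In Python, from workcell import bot, cams gives the robot as it stands.
- The arm moves only by the tool apply_moves, never from a script. Its argument "commands" is a list of rows, each a list of 5 numbers: the shift along the tool's x, y, z in m, then the turn about the tool's x in rad, then the opening, from -1 (shut) to 1 (fully open). In form: [[tx, ty, tz, roll, hand], ...]. A call has 1 to 12 rows; each row is the pose to reach, as a shift and turn from the pose measured when the call began, along the tool's axes at that moment; what a row does not reach only later rows make up. A row lasts 1/10 s, in which the tool goes at most 50 mm and 8.59 degrees, less where a joint would pass 70% of its speed; a pose out of reach is approached as far as the arm can. A call with a gripper value outside its range is refused whole. The fingers move at their own pace and stop on an object; "newtons" is the grip in N (left out, the last holds). Time passes only in rows, so rows that repeat a pose let the fingers close. It gives the time, the measured TCP pose, the force and the opening at its end, in the units of the state.
- bot.get_obs(): the state, without advancing time (a new reading comes with each control period).
- cams.camera(name): name is "scene" or "top" or "wrist"; returns a dict with "frame" (480x640x3 uint8, blue, green, red), "depth" (480x640 float32, m along the optical axis (not along the pixel's ray), 0 where there is no reading), "camera_matrix" (3x3 intrinsics, pixels), "R" (3x3) and "t" (3): a world point X has camera coordinates R X + t; the wrist camera has in their place "mount" (4x4, takes a point from camera to tool coordinates, whose origin is the TCP and whose axes are the tool frame's). Camera axes: x right, y down, z forward; pixel columns grow to the right and rows downward; lengths in m; the calibration is good to about 2 mm. A picture is of the moment at which its call begins: read the wrist's pose just before it.
- bot.job_done(): hands the job in, once; it reports no verdict.
Trained networks look in the newest picture that a camera, given by its name, has taken for a name from the list of things; names that differ only in an ending like _2 or _b are one class to them, and where a whole thing is asked for, a point or a joint stands for the part that bears it (a point fixed in the world has none). Each returns a list of dicts, best first, with "confidence" (0 to 1); they miss things now and then, are a little off and sometimes report something else, mostly with a low value. They report only what shows in the picture. A call takes as long as a camera call. They do not tell look-alikes from the thing itself.
- cams.spot_in(name, camera): "rect" ([left, top, right, bottom] in pixels, round what is visible of it).
The state is a dict: "time": time; "q": joint angles; "qd": joint speeds; "joint_efforts": joint torques, N m; "ee_pos": TCP position; "tcp_rot": TCP orientation; "wrist_force": force on the tool from outside, world axes, zero at the start; "torque": the same for the moment, N m; "opening": finger opening in m.
Only numpy, scipy, OpenCV 4.12 (cv2) and the standard library are available. Lean on these libraries where they do the work, as an engineer would, in place of code of your own. Each camera call takes 0.05 s, during which the arm holds its last target. There are 200 camera calls.

## Task

The board on the sloped bed of the small pressing stand has to be pressed, but the stand's steel stop pin still stands up through it: draw the pin straight up out of its bore, hang it upright by its collar in the open notch at the end of the stand's front rail, and let go of it. Then take the pressing plate by its upright grip, tilt it to match the slope, and hold it flush on the bed, centred and square, with a steady, gentle push of about 10 N; finish while still gripping and pressing it, for nothing is put down. Leave the two wooden-handled tools and the thread spool near the work where they are.

Things in the scene. Friction and masses are not known exactly. Their poses are not given: they have to be found in the camera images.
- stand: pressing stand, fixed to the bench: wooden base board (x -62..74, y -75..120 mm, 12 thick), front rail on it (x -50..-6, y -60..115 mm, top at 50 mm), two dark steel cheeks at y = +-57 (x 8..68, 99 mm high), the sloped bed between. Origin on the bench top; +x is the way the bed rises, roughly to the robot's left; z up
- bore (a point): mouth of the vertical bore in the top of the rail, 14 mm diameter and 38 mm deep, in which the pin stands at the start; axes as the stand's
- notch (a point): middle of the parking notch at the rail's +y end (nearest the robot), level with the rail's top (50 mm): a slot 15 mm wide (x) between two prongs, 38 mm deep, closed 14 mm from this point towards -y, open 16 mm away at +y. The pin drops in from above and hangs by its collar on the prongs. Axes as the stand's
- bed_face (a point): centre of the bed's upper face (100 x 100 mm, board-faced). x up the slope, y across, z square out of the face. Slope 0.20 to 0.45 rad from level, different each run, locked: it does not give to a push. A slot 30 mm wide (y) runs 54 mm up from the low edge, on the robot's right; the pin stands in it, 22 mm behind that edge
- pin: steel stop pin, upright, 90 g: shank 12 mm diameter, 35 mm long, below a collar of 24 mm diameter, 5 mm thick; above it a flat-sided grip 20 (x) x 14 (y) mm, top 80 mm above the origin. Origin on the axis at the collar's underside, z up, axes at first as the stand's. The collar rests on the rail at the start. Grip across the 14 mm, 65 mm above the origin to clear the bed
- plate: pressing plate, flat on the bench, grip upward: aluminium 80 (x) x 90 (y) x 8 mm, upright wooden grip in the middle 30 (x) x 16 (y) mm, top 58 mm above the underside. Origin: centre of the underside (pressing face); z up along the grip. Grip it across the 16 mm (along y), about 35 mm up. On the bed its x lies along the slope, either way round. 0.18 to 0.35 kg
- long_tool: bystander: finishing tool with a wooden handle and a brass end, 151 mm, lying near the bench front; leave alone
- gilding_tool: bystander: finishing tool with a wooden handle and a brass end, 142 mm, lying on the cutting board to the right; leave alone
- spool: bystander: spool of white thread, 58 mm diameter, 55 mm high, standing on the bench; leave alone
There are look-alikes about, which are no part of the job. There is more than one size of the plate; the one meant has the size given above.

How it is judged:
By the outcome, as a careful person would: the job done as asked, in the order asked, and still so for the second after the job is handed in, while the arm keeps its last pose, push and grip.
It also fails if it takes over 58 s, if anything falls off the work surface, if the arm or the gripper's body presses on something with over 40 N, if the wrist force passes 120 N, or if a joint passes its speed limit or range.

## Working session

There is one attempt and no reset: what is moved stays moved. The work goes in short steps, Python scripts to look and compute and a tool call to move; the robot and the scene stay as the last step left them, time stands still between calls to the robot, and variables do not carry over. Pictures are saved under pics/ and viewed, about 8 in all and at most 12, crops included, and the job is handed in when it is done.

Besides the shell and the picture viewer there is one more tool, called after "Emit:" as name(argument=value, ...) on one line, values as JSON. apply_moves: Moves the arm, as the interface text tells. Its arguments: {"type":"object","properties":{"commands":{"type":"array"},"newtons":{"type":"number"}},"required":["commands"]}

```bash
mkdir -p pics
cat > h.py <<'E'
import numpy as np, cv2, pickle
from scipy.spatial.transform import Rotation as Ro
from workcell import bot, cams
def cloud(c, pose=None):
    K=c["camera_matrix"]; d=c["depth"]; v,u=np.mgrid[:d.shape[0],:d.shape[1]]
    P=np.stack([(u-K[0,2])/K[0,0]*d,(v-K[1,2])/K[1,1]*d,d],-1)
    if "mount" in c:
        M=c["mount"]; p,r=pose; P=P@M[:3,:3].T+M[:3,3]
        W=P@Ro.from_euler('xyz',r,degrees=True).as_matrix().T+p
    else: W=(P-c["t"])@c["R"]
    W[d==0]=np.nan
    return W
def snap(n,f):
    o=bot.get_obs(); c=cams.camera(n); W=cloud(c,(o["ee_pos"],o["tcp_rot"]))
    cv2.imwrite(f"pics/{f}.png",c["frame"]); pickle.dump((c,W,o),open(f"{f}.pkl","wb"))
    return c,W,o
E
python3 - <<'E'
from h import *
print(bot.get_obs())
for n in ("scene","top"):
    c,W,o=snap(n,n+"0")
    for t in "stand bore notch bed_face pin plate long_tool gilding_tool spool".split():
        for s in cams.spot_in(t,n)[:4]:
            l,tp,r,b=map(int,s["rect"]); q=np.nanmedian(W[max(tp,0):b+1,max(l,0):r+1].reshape(-1,3),0)
            print(n,t,[l,tp,r,b],round(s["confidence"],2),q.round(3))
a=np.hstack([cv2.imread("pics/scene0.png"),cv2.imread("pics/top0.png")]);
E
```

```text
{'time': 0.0, 'q': array([-6.46871957e+01,  5.01142088e+00,  1.00350877e+01,  9.50993457e+01,
       -1.32279221e-03,  8.99986831e+01]), 'qd': array([ 0.01066334,  0.04927975,  0.02048305, -0.02384593,  0.07656697,
       -0.01079802]), 'joint_efforts': array([-2.15194709e-04, -5.20387387e+01,  4.64808619e+01,  1.61041523e-02,
        1.35748999e-05,  7.08874426e-08]), 'ee_pos': array([ 0.23504439, -0.49696929,  0.21008568]), 'tcp_rot': array([-88.99994555,  89.92430957, 116.31417654]), 'wrist_force': array([-0.12295505,  0.23290596, -0.41372579]), 'torque': array([ 0.02475193, -0.02080831, -0.00421684]), 'opening': 0.08539847156488102}
scene stand [164, 177, 264, 247] 0.72 [0.598 0.13  0.018]
scene bore [165, 178, 265, 247] 0.67 [0.597 0.124 0.019]
scene bore [221, 175, 238, 206] 0.39 [0.617 0.115 0.083]
scene notch [161, 178, 268, 248] 0.75 [0.594 0.124 0.015]
scene bed_face [189, 177, 252, 214] 0.68 [0.616 0.147 0.067]
scene pin [220, 173, 237, 208] 0.52 [0.616 0.115 0.081]
scene plate [278, 249, 332, 294] 0.69 [ 0.521 -0.19   0.008]
scene plate [234, 243, 265, 271] 0.55 [ 0.516 -
[... 270 characters left out ...]
scene spool [367, 225, 393, 265] 0.96 [ 0.683 -0.245  0.025]
top stand [113, 162, 203, 271] 0.7 [0.594 0.143 0.012]
top bore [112, 162, 200, 270] 0.82 [0.595 0.147 0.013]
top notch [112, 160, 201, 269] 0.93 [0.599 0.146 0.013]
top bed_face [124, 161, 190, 237] 0.65 [0.624 0.145 0.069]
top pin [156, 193, 177, 211] 0.83 [0.616 0.113 0.078]
top plate [300, 227, 352, 281] 0.88 [ 0.529 -0.191  0.006]
top plate [241, 246, 271, 276] 0.57 [ 0.512 -0.047  0.004]
top plate [112, 163, 200, 269] 0.5 [0.595 0.146 0.013]
top long_tool [235, 306, 306, 321] 0.93 [ 0.407 -0.08   0.019]
top gilding_tool [425, 291, 496, 306] 0.92 [ 0.442 -0.464  0.023]
top spool [339, 156, 371, 189] 0.72 [ 0.695 -0.247  0.052]
```

View pics/scene0.png

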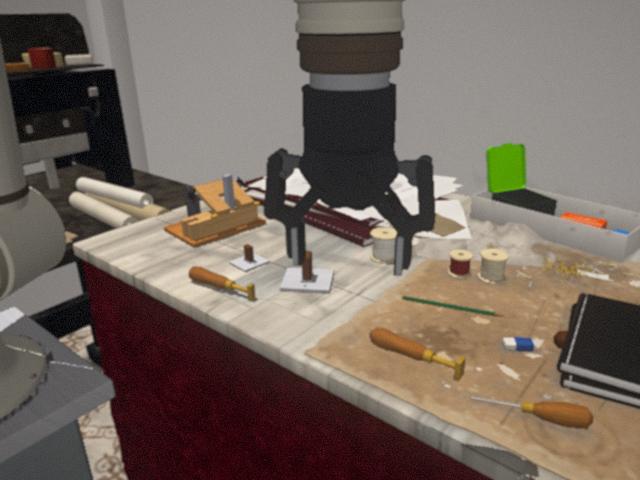

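View pics/top0.png

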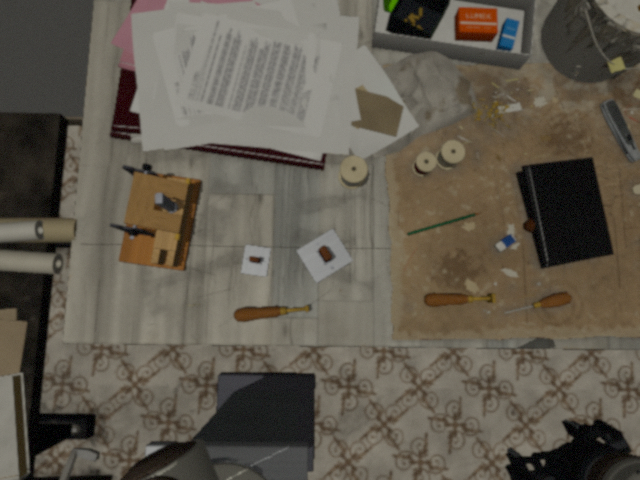

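```bash
cat >> h.py <<'E'
from scipy.optimize import minimize, differential_evolution
def hmodel(p,W,bed=True):
    x0,y0,yaw=p[:3]; c,s=np.cos(yaw),np.sin(yaw)
    d=W[:,:2]-[x0,y0]; X=d[:,0]*c+d[:,1]*s; Y=-d[:,0]*s+d[:,1]*c
    z=np.where((X>-.062)&(X<.074)&(Y>-.075)&(Y<.12),.012,0.)
    z=np.where((X>-.05)&(X<-.006)&(Y>-.06)&(Y<.115),.05,z)
    z=np.where((abs(X-.038)<.03)&(abs(abs(Y)-.057)<.004),.099,z)
    if len(p)>3:
        zb=p[3]+np.tan(p[4])*X
        m=(abs(Y)<.05)&(abs(X-p[5])<.05*np.cos(p[4])); z=np.where(m,zb,z)
    return z,X,Y
def fitstand(W,guess):
    W=W.reshape(-1,3); W=W[~np.isnan(W[:,0])]
    W=W[(np.hypot(W[:,0]-guess[0],W[:,1]-guess[1])<.14)&(W[:,2]<.125)]
    f=lambda p: np.mean(np.minimum(abs(hmodel(p,W)[0]-W[:,2]-0*p[0]),.015))
    g=guess
    r=differential_evolution(f,[(g[0]-.04,g[0]+.04),(g[1]-.04,g[1]+.04),(g[2]-.25,g[2]+.25),(.04,.1),(.15,.5),(-.02,.05)],seed=1,popsize=20,maxiter=150,tol=1e-6)
    return r.x,r.fun
E
python3 - <<'E'
from h import *
c,W,o=pickle.load(open("top0.pkl","rb"))
p,f=fitstand(W,[.60,.14,np.pi/2]); print(p.round(4),np.degrees(p[[2,4]]),f)
for (l,t,r,b) in ([300,227,352,281],[241,246,271,276]):
    Q=W[t-4:b+4,l-4:r+4].reshape(-1,3); Q=Q[Q[:,2]==Q[:,2]]
    A=Q[(Q[:,2]>.004)&(Q[:,2]<.02)]; G=Q[(Q[:,2]>.03)]
    for S in (A,G):
        print(len(S), cv2.minAreaRect((S[:,:2]*1000).astype(np.float32)), np.percentile(S[:,2],[50,98]) )
print(np.nanmedian(W[240:300,200:300,2]))
o=bot.get_obs(); print(Ro.from_euler('xyz',o['tcp_rot'],degrees=True).as_matrix().round(3)); print(c["camera_matrix"],(-c["R"].T@c["t"]))
cw,Ww,o=snap("wrist","w0"); print(cw["mount"].round(3), cw["camera_matrix"])
E
```

```text
[ 0.6186  0.1468  1.4401  0.0835  0.3814 -0.0037] [82.51341775 21.85050413] 0.003056033897898594
1495 ((528.8953247070312, -195.56886291503906), (88.61540222167969, 129.1636505126953), 30.655916213989258) [0.00750697 0.01130922]
137 ((527.4808959960938, -187.61961364746094), (29.986669540405273, 15.929658889770508), 32.37228775024414) [0.05696244 0.05967007]
484 ((519.4312744140625, -51.973602294921875), (64.41283416748047, 69.30972290039062), 82.5224609375) [0.00550915 0.00860461]
57 ((515.415283203125, -45.8787841796875), (19.819766998291016, 10.620396614074707), 85.16502380371094) [0.03799978 0.04074847]
-0.00031652176061154125
[[ 0.     0.428 -0.904]
 [-0.    -0.904 -0.428]
 [-1.     0.     0.   ]]
[[443.19305252   0.         320.32621938]
 [  0.         443.19305252 240.46497325]
 [  0.           0.           1.        ]] [ 0.42849153 -0.1615366   0.92068512]
[[ 0.001 -0.324  0.946 -0.164]
 [ 1.    -0.001 -0.001 -0.001]
 [ 0.001  0.946  0.324 -0.084]
 [ 0.     0.     0.     1.   ]] [[416.03701765   0.         317.07676939]
 [  0.         416.03701765 242.53737546]
 [  0.           0.           1.        ]]
```

Emit:
apply_moves(commands=[[-0.04,-0.456,-0.62,-1.0,1],[-0.04,-0.456,-0.62,-1.0,1],[-0.04,-0.456,-0.62,-1.0,1],[-0.04,-0.456,-0.62,-1.0,1],[-0.04,-0.456,-0.62,-1.0,1],[-0.04,-0.456,-0.62,-1.0,1],[-0.04,-0.456,-0.62,-1.0,1],[-0.04,-0.456,-0.62,-1.0,1],[-0.04,-0.456,-0.62,-1.0,1],[-0.04,-0.456,-0.62,-1.0,1],[-0.04,-0.456,-0.62,-1.0,1],[-0.04,-0.456,-0.62,-1.0,1]])

```text
time: 2.25
ee_pos: [0.5203, 0.0323, 0.2423]
tcp_rot: [90.9, 90.0, -6.5]
wrist_force: [0.7, -0.7, 0.0]
opening: 0.0854
```

Emit:
apply_moves(commands=[[-0.01,0.06,-0.157,0,1],[-0.01,0.06,-0.157,0,1],[-0.01,0.06,-0.157,0,1],[-0.01,0.06,-0.157,0,1],[-0.01,0.06,-0.157,0,1],[-0.01,0.06,-0.157,0,1]])

```text
time: 2.85
ee_pos: [0.5999, 0.1804, 0.2518]
tcp_rot: [-9.4, 90.0, -106.7]
wrist_force: [-0.3, -0.3, 0.3]
opening: 0.0856
```

Run:
```python
from h import *
c,W,o=snap("wrist","w1"); print(o["ee_pos"],Ro.from_euler('xyz',o['tcp_rot'],degrees=True).as_matrix().round(3))
p,f=fitstand(W,[.6186,.1468,1.44]); print(p.round(4),np.degrees(p[[2,4]]),f)
p2=p
# bed plane fit
Q=W.reshape(-1,3);Q=Q[Q[:,2]==Q[:,2]];z,X,Y=hmodel(p,Q)
m=(abs(Y)<.045)&(abs(Y)>.02)&(abs(X-p[5])<.04)&(abs(z-Q[:,2])<.01)
A=np.c_[X[m],Y[m],np.ones(m.sum())]; k=np.linalg.lstsq(A,Q[m,2],rcond=None)[0]; print("bed",k.round(4),np.degrees(np.arctan(k[0])),m.sum())
m=(X>-.045)&(X<-.01)&(Y>.055)&(Y<.08); print("rail z",np.median(Q[m,2]))
m=(X>-.05)&(X<.0)&(abs(Y)<.025)&(Q[:,2]>.12)&(Q[:,2]<.14)
print("pin top stand",X[m].mean(),Y[m].mean(),np.median(Q[m,2]),cv2.minAreaRect((np.c_[X,Y][m]*1000).astype(np.float32)))
for t in ("pin","bore","notch"): print(t,[(np.round(s["rect"]),round(s["confidence"],2)) for s in cams.spot_in(t,"wrist")[:2]])
```

```text
[0.59987001 0.18037795 0.25181813] [[-0.     0.992 -0.128]
 [-0.    -0.128 -0.992]
 [-1.    -0.     0.   ]]
[ 0.6182  0.1475  1.4402  0.0845  0.3795 -0.0056] [82.51611934 21.74210526] 0.003194228348428849
bed [0.4032 0.0015 0.0846] 21.960856410206766 4461
rail z 0.050642740506408365
pin top stand -0.025967692523132968 0.00039250753820264554 0.1300969649752452 ((-27.529312133789062, 0.18332862854003906), (14.46571159362793, 19.883453369140625), 10.140586853027344)
pin [(array([330., 252., 362., 310.]), 0.86)]
bore [(array([219., 146., 434., 291.]), 0.62)]
notch [(array([216., 146., 434., 294.]), 0.63)]
```

View pics/w1.png

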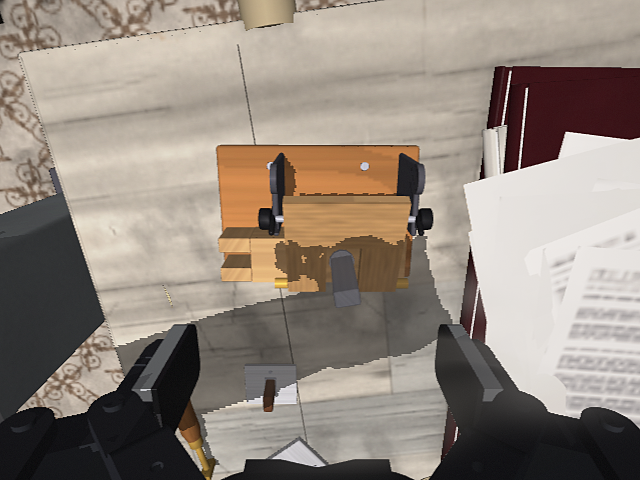

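Emit:
apply_moves(commands=[[0.0,0.0224,0.0583,0,-0.1],[0.04,0.0224,0.0583,0,-0.1],[0.06,0.0224,0.0583,0,-0.1],[0.06,0.0224,0.0583,0,-0.1],[0.06,0.0224,0.0583,0,-0.1],[0.06,0.0224,0.0583,0,-0.1]])

```text
time: 3.65
ee_pos: [0.6148, 0.1186, 0.195]
tcp_rot: [105.5, 89.8, 8.0]
wrist_force: [0.7, 0.3, -0.2]
opening: 0.0382
```

Run:
```python
from h import *
c,W,o=snap("wrist","w2"); print(o["time"],o["ee_pos"],o["opening"])
R=Ro.from_euler('xyz',o['tcp_rot'],degrees=True).as_matrix()
Q=(W-o["ee_pos"])@R   # tool coords
m=(W[...,2]>.1265)&(W[...,2]<.135)&(abs(Q[...,1])<.03)&(abs(Q[...,2])<.03)
S=Q[m]; print(m.sum(),S.mean(0), S.min(0),S.max(0)); print(cv2.minAreaRect((S[:,[1,2]]*1000).astype(np.float32)))
v,u=np.where(m); print(u.min(),u.max(),v.min(),v.max())
cv2.imwrite("pics/w2c.png",cv2.resize(c["frame"][200:480,180:460],None,fx=2,fy=2))
```

```text
3.65 [0.61480819 0.11861455 0.19498647] 0.03819857614540592
788 [ 0.06472893 -0.00070548 -0.00177062] [ 0.06198344 -0.01113089 -0.00943574] [0.06846197 0.01006505 0.00741056]
((-0.7069182395935059, -1.0340938568115234), (14.805428504943848, 20.019229888916016), 79.83718872070312)
299 335 235 263
```

View pics/w2c.png

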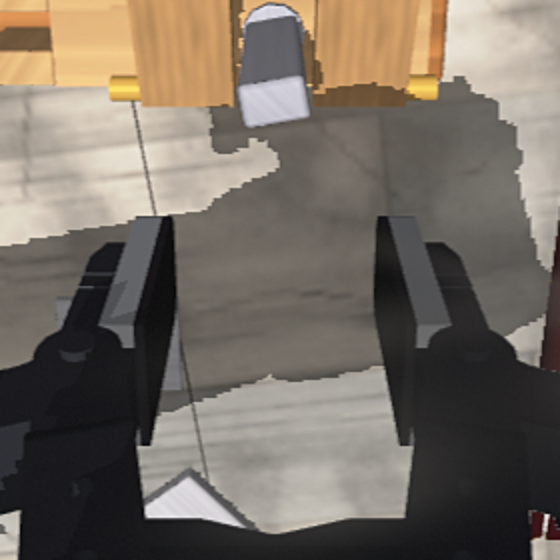

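Run:
```python
from h import *
o=bot.get_obs(); print(o["q"].round(1)); print(Ro.from_euler('xyz',o['tcp_rot'],degrees=True).as_matrix().round(3))
c,W,oo=pickle.load(open("w1.pkl","rb")); print(oo["q"].round(1))
```

```text
[ 10.9  15.3  20.1  94.6  -0.  108.4]
[[ 0.004  0.992 -0.129]
 [ 0.001 -0.129 -0.992]
 [-1.     0.004 -0.001]]
[ 16.7  17.4  29.2 101.7  -0.  114.1]
```

Emit:
apply_moves(commands=[[0,-0.0007,-0.0011,-1.749,-0.1],[0,-0.0007,-0.0011,-1.749,-0.1],[0,-0.0007,-0.0011,-1.749,-0.1],[0,-0.0007,-0.0011,-1.749,-0.1],[0,-0.0007,-0.0011,-1.749,-0.1],[0,-0.0007,-0.0011,-1.749,-0.1],[0,-0.0007,-0.0011,-1.749,-0.1],[0,-0.0007,-0.0011,-1.749,-0.1],[0,-0.0007,-0.0011,-1.749,-0.1],[0,-0.0007,-0.0011,-1.749,-0.1],[0,-0.0007,-0.0011,-1.749,-0.1],[0,-0.0007,-0.0011,-1.749,-0.1]])

```text
time: 4.9
ee_pos: [0.6147, 0.1204, 0.1963]
tcp_rot: [6.2, 89.7, 9.3]
wrist_force: [1.1, 0.6, -0.1]
opening: 0.0387
```

Emit:
apply_moves(commands=[[0,0,0,0,-0.1]])

```text
time: 5.0
ee_pos: [0.615, 0.1208, 0.1973]
tcp_rot: [6.0, 89.6, 9.3]
wrist_force: [-0.2, 0.5, 0.1]
opening: 0.0382
```

Run:
```python
from h import *
c,W,o=snap("wrist","w3"); print(o["time"],o["ee_pos"],o["opening"])
R=Ro.from_euler('xyz',o['tcp_rot'],degrees=True).as_matrix(); print(R.round(3))
Q=(W-o["ee_pos"])@R
m=(W[...,2]>.1265)&(W[...,2]<.135)&(abs(Q[...,1])<.03)&(abs(Q[...,2])<.03)
S=Q[m]; print(m.sum(),S.mean(0)); print(cv2.minAreaRect((S[:,[1,2]]*1000).astype(np.float32)))
p,f=fitstand(W,[.6182,.1475,1.44]); print(p.round(4),np.degrees(p[[2,4]]),f)
```

```text
5.0 [0.61504609 0.12081976 0.19734165] 0.038179805422613254
[[ 0.007 -0.057  0.998]
 [ 0.001  0.998  0.057]
 [-1.     0.001  0.007]]
739 [ 0.06700996 -0.00107558 -0.00244198]
((-1.2768917083740234, -1.8545722961425781), (19.62685775756836, 13.532835006713867), 89.65990447998047)
[ 0.6178  0.1477  1.4405  0.0846  0.3808 -0.0077] [82.53495696 21.82019128] 0.002550288248656225
```

Emit:
apply_moves(commands=[[0.04,-0.0012,-0.001,0,-0.1],[0.08,-0.0012,-0.001,0,-0.1],[0.101,-0.0012,-0.001,0,-0.1],[0.101,-0.0012,-0.001,0,-0.1],[0.101,-0.0012,-0.001,0,-0.1],[0.101,-0.0012,-0.001,0,-0.1]])

```text
time: 5.65
ee_pos: [0.616, 0.12, 0.0989]
tcp_rot: [7.2, 89.4, 10.2]
wrist_force: [0.1, 0.7, 1.0]
opening: 0.0388
```

Emit:
apply_moves(commands=[[0,0,0,0,-1],[0,0,0,0,-1],[0,0,0,0,-1],[0,0,0,0,-1],[0,0,0,0,-1],[0,0,0,0,-1]], newtons=40)

```text
time: 6.25
ee_pos: [0.617, 0.12, 0.101]
tcp_rot: [6.2, 89.2, 9.2]
wrist_force: [-1.0, 0.5, 6.6]
opening: 0.013
```

Emit:
apply_moves(commands=[[-0.01,0,0.0001,0,-1],[-0.02,0,0.0003,0,-1],[-0.03,0,0.0004,0,-1],[-0.04,0,0.0006,0,-1],[-0.06,0,0.0008,0,-1],[-0.08,0,0.001,0,-1],[-0.092,0,0.0012,0,-1],[-0.092,0,0.0012,0,-1],[-0.092,0,0.0012,0,-1]])

```text
time: 7.15
ee_pos: [0.617, 0.1199, 0.1925]
tcp_rot: [6.4, 89.2, 9.5]
wrist_force: [-0.4, 0.5, -1.8]
opening: 0.0125
```

Run:
```python
from h import *
c,W,o=snap("wrist","w4"); print(o["time"],o["ee_pos"],o["opening"],o["wrist_force"])
R=Ro.from_euler('xyz',o['tcp_rot'],degrees=True).as_matrix(); print(R.round(4))
o2=bot.get_obs(); print(o2["ee_pos"],Ro.from_euler('xyz',o2['tcp_rot'],degrees=True).as_matrix()[:,0])
p,f=fitstand(W,[.6182,.1475,1.44]); print(p.round(4),np.degrees(p[[2,4]]),f)
s=snap("scene","s4"); 
cv2.imwrite("pics/w4c.png",np.hstack([c["frame"][120:480,140:500],cv2.resize(s[0]["frame"][140:260,140:280],(420,360))]))
```

```text
7.15 [0.61695181 0.11993878 0.19251426] 0.012467947764672664 [-0.36134481  0.49029585 -1.79884097]
[[ 0.0137 -0.0528  0.9985]
 [ 0.0023  0.9986  0.0528]
 [-0.9999  0.0016  0.0138]]
[0.61667354 0.11985034 0.19189975] [ 0.01265328  0.00202379 -0.9999179 ]
[ 0.6178  0.1476  1.4402  0.0846  0.3807 -0.0076] [82.51835292 21.81134705] 0.002318015035639972
```

View pics/w4c.png

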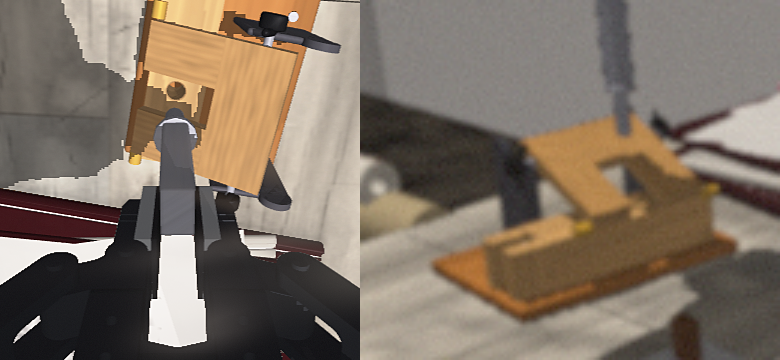

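Run:
```python
from h import *
for n in ("w1","w2","w3","w4"):
    c,W,o=pickle.load(open(n+".pkl","rb")); Q=W.reshape(-1,3);Q=Q[Q[:,2]==Q[:,2]]
    z,X,Y=hmodel([.6179,.1476,1.4402],Q)
    t=(Q[:,2]>.045)&(Q[:,2]<.055)
    m=t&(Y>.09)&(Y<.112)&(X>-.06)&(X<.0); x=X[m]
    print(n,m.sum(), "prongs",x.min() if len(x) else 0, x[x<-.028].max() if (x<-.028).any() else 0, x[x>-.028].min() if (x>-.028).any() else 0, x.max() if len(x) else 0, "rail yend",Y[t&(X>-.06)&(X<0)&(Y>.06)].max(), "slot end",Y[t&(abs(X+.028)<.004)&(Y<.1)&(Y>.05)].max() if (t&(abs(X+.028)<.004)&(Y<.1)&(Y>.05)).any() else 0)
    # bore: low points near it
    m=(Q[:,2]<.045)&(np.hypot(X+.028,Y)<.009); print("  bore",m.sum(),X[m].mean() if m.any() else 0,Y[m].mean() if m.any() else 0)
```

```text
w1 744 prongs -0.05045498971272391 -0.03504815060644809 -0.02057819603524703 -0.0057061549227626195 rail yend 0.114456544185178 slot end 0.08482904379350972
  bore 0 0 0
w2 1128 prongs -0.05035790303173128 -0.03530027147559498 -0.020204592322973797 -0.0060118023191156385 rail yend 0.11439375092684985 slot end 0.08464224949061214
  bore 0 0 0
w3 1432 prongs -0.049938538291305554 -0.03559537396147912 -0.02053858294475499 -0.006047069176185818 rail yend 0.11498927765327754 slot end 0.08486790705313374
  bore 0 0 0
w4 1499 prongs -0.04984890754328804 -0.03557570855698087 -0.02047370103639312 -0.006051320649038502 rail yend 0.11504996098051364 slot end 0.08488431942804908
  bore 224 -0.027061086325999566 -0.00538115570119786
```

Emit:
apply_moves(commands=[[-0.0006,0.009,-0.045,0,-1],[-0.0012,0.0182,-0.0972,0,-1],[-0.0012,0.0182,-0.0972,0,-1],[-0.0012,0.0182,-0.0972,0,-1],[-0.0012,0.0182,-0.0972,0,-1],[-0.0012,0.0182,-0.0972,0,-1]])

```text
time: 7.85
ee_pos: [0.5195, 0.1328, 0.1914]
tcp_rot: [5.6, 89.3, 8.6]
wrist_force: [-0.3, -0.9, -0.7]
opening: 0.0128
```

Run:
```python
from h import *
c,W,o=snap("wrist","w5"); print(o["time"],o["ee_pos"],o["opening"])
R=Ro.from_euler('xyz',o['tcp_rot'],degrees=True).as_matrix(); print(R.round(4)); print(R.T@(np.array([.5188,.1329,.101])-o["ee_pos"]))
cv2.imwrite("pics/w5c.png",cv2.resize(c["frame"][120:400,180:460],None,fx=2,fy=2))
```

```text
7.85 [0.5194847  0.13278581 0.1914452 ] 0.012809012210878367
[[ 0.0123 -0.0524  0.9985]
 [ 0.0019  0.9986  0.0524]
 [-0.9999  0.0012  0.0123]]
[ 9.04300700e-02  3.98090475e-05 -1.79369698e-03]
```

View pics/w5c.png

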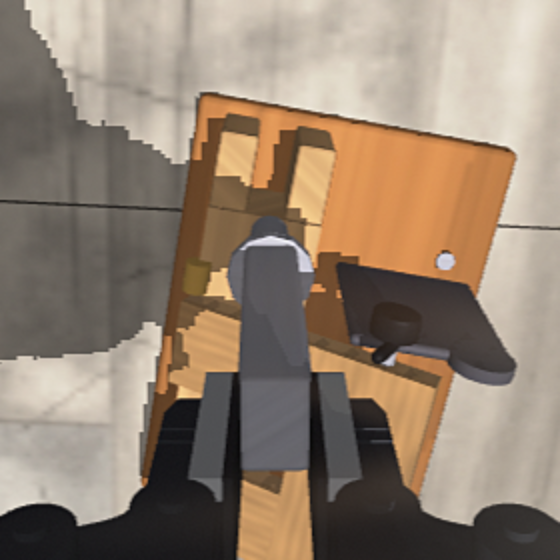

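Emit:
apply_moves(commands=[[0.025,0,-0.0005,0,-1],[0.045,0,-0.001,0,-1],[0.055,0,-0.0012,0,-1],[0.065,0,-0.0013,0,-1],[0.072,0,-0.0014,0,-1],[0.079,0,-0.0015,0,-1],[0.085,0,-0.0016,0,-1],[0.088,0,-0.0017,0,-1],[0.089,0,-0.0018,0,-1],[0.089,0,-0.0018,0,-1]])

```text
time: 8.9
ee_pos: [0.5187, 0.1329, 0.1025]
tcp_rot: [5.7, 89.3, 8.7]
wrist_force: [0.7, 0.3, -1.6]
opening: 0.0126
```

Run:
```python
from h import *
c,W,o=snap("wrist","w6"); print(o["time"],o["ee_pos"],o["opening"],o["wrist_force"])
R=Ro.from_euler('xyz',o['tcp_rot'],degrees=True).as_matrix(); print(R.round(4)); print(R.T@(np.array([.5188,.1329,.100])-o["ee_pos"]))
s=snap("scene","s6"); 
cv2.imwrite("pics/w6c.png",np.hstack([c["frame"][120:480,140:500],cv2.resize(s[0]["frame"][140:260,140:280],(420,360))]))
```

```text
8.9 [0.51872935 0.13285303 0.10250977] 0.012626938098053143 [ 0.72764281  0.25743567 -1.57246583]
[[ 0.0122 -0.0524  0.9986]
 [ 0.0019  0.9986  0.0524]
 [-0.9999  0.0012  0.0123]]
[2.51053135e-03 4.01537868e-05 4.21716291e-05]
```

View pics/w6c.png

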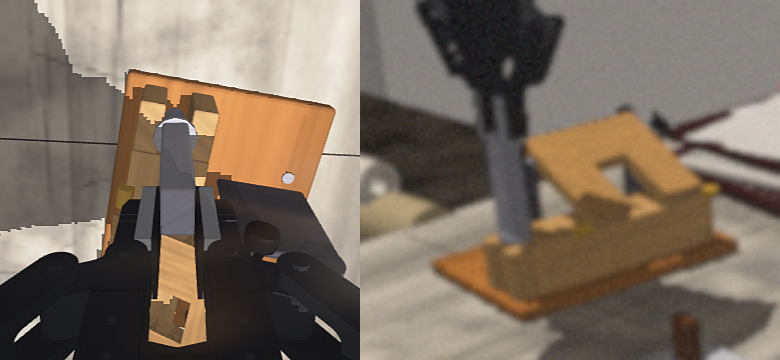

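Pin shank is in the notch between the prongs, no contact force. Lower the last ~2 mm to contact, then release.

Emit:
apply_moves(commands=[[0.001,0,0,0,-1],[0.0018,0,0,0,-1],[0.0025,0,0,0,-1],[0.003,0,0,0,-1]])

```text
time: 9.4
ee_pos: [0.5195, 0.1329, 0.1009]
tcp_rot: [5.8, 89.2, 8.8]
wrist_force: [-1.1, -1.2, 9.6]
opening: 0.0126
```

Emit:
apply_moves(commands=[[0,0,0,0,-0.4],[0,0,0,0,-0.4],[0,0,0,0,-0.4],[0,0,0,0,-0.4],[-0.02,0,0,0,-0.4],[-0.05,0,0.0006,0,-0.4],[-0.09,0,0.0011,0,-0.4],[-0.12,0,0.0015,0,-0.4],[-0.12,0,0.0015,0,-0.4],[-0.12,0,0.0015,0,-0.4]])

```text
time: 10.4
ee_pos: [0.5196, 0.1328, 0.221]
tcp_rot: [6.1, 89.1, 9.1]
wrist_force: [0.3, -0.5, -0.8]
opening: 0.0256
```

Run:
```python
from h import *
c,W,o=snap("wrist","w7"); print(o["time"],o["ee_pos"],o["opening"],o["q"].round(1))
R=Ro.from_euler('xyz',o['tcp_rot'],degrees=True).as_matrix(); print(R.round(4))
Q=W.reshape(-1,3);Q=Q[Q[:,2]==Q[:,2]]; z,X,Y=hmodel([.6179,.1476,1.4402],Q)
m=(Q[:,2]>.124)&(Q[:,2]<.14)&(np.hypot(X+.028,Y-.099)<.03)
print("pin top stand",X[m].mean(),Y[m].mean(),Q[m,2].max(),m.sum())
s=snap("scene","s7")[0]
cv2.imwrite("pics/w7c.png",np.hstack([c["frame"][120:480,140:500],cv2.resize(s["frame"][140:260,140:280],(420,360))]))
```

```text
10.4 [0.51955131 0.1328194  0.22104788] 0.025637979395199233 [14.4  2.4  8.5 95.2 -0.1 11.4]
[[ 0.0153 -0.0523  0.9985]
 [ 0.0024  0.9986  0.0523]
 [-0.9999  0.0016  0.0154]]
pin top stand -0.028321242766416555 0.09985643640839702 0.13260012244876468 670
```

View pics/w7c.png

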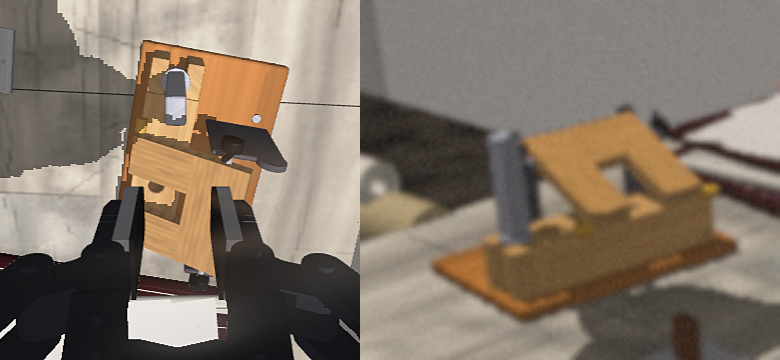

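Emit:
apply_moves(commands=[[0.0,-0.05,-0.002,-0.1,0],[0.019,-0.32,-0.009,-0.513,0],[0.019,-0.32,-0.009,-0.513,0],[0.019,-0.32,-0.009,-0.513,0],[0.019,-0.32,-0.009,-0.513,0],[0.019,-0.32,-0.009,-0.513,0],[0.019,-0.32,-0.009,-0.513,0],[0.019,-0.32,-0.009,-0.513,0],[0.019,-0.32,-0.009,-0.513,0],[0.019,-0.32,-0.009,-0.513,0]])

```text
time: 11.5
ee_pos: [0.5267, -0.1865, 0.1995]
tcp_rot: [-21.0, 89.3, 11.5]
wrist_force: [1.0, -0.2, 0.8]
opening: 0.0424
```

Run:
```python
from h import *
c,W,o=snap("wrist","w8"); print(o["time"],o["ee_pos"],o["opening"],o["q"].round(1))
R=Ro.from_euler('xyz',o['tcp_rot'],degrees=True).as_matrix(); print(R.round(4))
Q=(W-o["ee_pos"])
near=np.hypot(W[...,0]-.5275,W[...,1]+.1876)
for lo,hi,rr in ((.054,.064,.03),(.006,.011,.075)):
    m=(W[...,2]>lo)&(W[...,2]<hi)&(near<rr); S=W[m]
    mm=m.astype(np.uint8); n,l,st,_=cv2.connectedComponentsWithStats(mm); k=1+np.argmax(st[1:,4]); S=W[l==k]
    v,u=np.where(l==k); print(u.min(),u.max(),v.min(),v.max())
    print(len(S),cv2.minAreaRect((S[:,:2]*1000).astype(np.float32)),np.median(S[:,2]))
f=c["frame"].copy(); cv2.imwrite("pics/w8.png",f[60:420,80:560])
# bed extents
for n in ("w1","w3","w4","w7"):
    cc,V,oo=pickle.load(open(n+".pkl","rb")); V=V.reshape(-1,3);V=V[V[:,2]==V[:,2]]
    z,X,Y=hmodel([.6179,.1476,1.4402],V)
    m=(abs(Y)<.048)&(abs(Y)>.018)&(abs(X)<.045)&(abs(.0846+.402*X-V[:,2])<.004)
    k=np.linalg.lstsq(np.c_[X[m],Y[m],np.ones(m.sum())],V[m,2],rcond=None)[0]
    r=V[:,2]-k[0]*X-k[1]*Y-k[2]; e=(abs(r)<.0015)&(abs(X)<.07)
    ex=X[e&(abs(Y)<.045)&(abs(Y)>.02)]; ey=Y[e&(X>0)&(X<.035)&(abs(Y)<.053)]
    print(n,k.round(4),np.degrees(np.arctan(k[0])).round(2),np.percentile(ex,[.3,99.7]).round(4),np.percentile(ey,[.5,99.5]).round(4))
```

```text
11.5 [ 0.52666905 -0.18648558  0.19950799] 0.042444907137790026 [-19.7   5.3   9.2  93.3   0.4 -52.1]
[[ 0.0118 -0.5362  0.844 ]
 [ 0.0024  0.8441  0.5362]
 [-0.9999 -0.0043  0.0112]]
307 327 194 232
783 ((526.5050048828125, -186.2593231201172), (29.603553771972656, 15.39707088470459), 32.01005554199219) 0.058358140036387146
264 370 153 242
8114 ((527.0931396484375, -186.3046112060547), (79.86817932128906, 90.24331665039062), 32.507354736328125) 0.008668905903653545
w1 [0.3989 0.0012 0.0845] 21.75 [-0.0542  0.0389] [-0.0497  0.0492]
w3 [0.4015 0.001  0.0846] 21.88 [-0.0538  0.0385] [-0.0492  0.0496]
w4 [0.4013 0.0008 0.0846] 21.87 [-0.0538  0.0386] [-0.0495  0.0496]
w7 [0.4013 0.0009 0.0845] 21.87 [-0.0537  0.0384] [-0.0495  0.05  ]
```

View pics/w8.png

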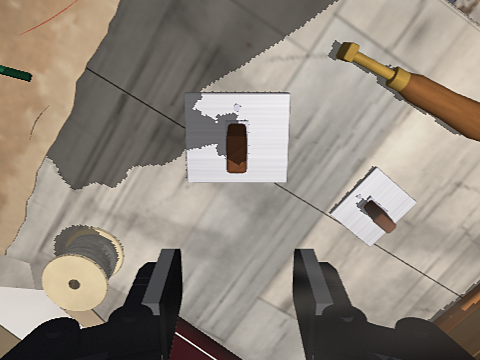

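Emit:
apply_moves(commands=[[0.05,0.0002,-0.0005,0,0],[0.1,0.0005,-0.001,0,0],[0.14,0.0007,-0.0013,0,0],[0.165,0.0009,-0.0016,0,0],[0.178,0.0009,-0.0017,0,0],[0.1825,0.0009,-0.0017,0,0],[0.1825,0.0009,-0.0017,0,0],[0.1825,0.0009,-0.0017,0,0]])

```text
time: 12.35
ee_pos: [0.5282, -0.1861, 0.019]
tcp_rot: [-27.0, 89.2, 5.5]
wrist_force: [-0.4, -0.1, -0.1]
opening: 0.0429
```

Emit:
apply_moves(commands=[[0.003,0.0005,-0.001,0,0],[0.003,0.0005,-0.001,0,-1],[0.003,0.0005,-0.001,0,-1],[0.003,0.0005,-0.001,0,-1],[0.003,0.0005,-0.001,0,-1],[0.003,0.0005,-0.001,0,-1],[0.003,0.0005,-0.001,0,-1],[0.003,0.0005,-0.001,0,-1]], newtons=22)

```text
time: 13.15
ee_pos: [0.5274, -0.1864, 0.0166]
tcp_rot: [-28.9, 89.1, 3.6]
wrist_force: [-1.0, -1.3, 5.9]
opening: 0.0153
```

Emit:
apply_moves(commands=[[-0.02,0,0,0,-1],[-0.06,0,0,0,-1],[-0.1,0,0,0,-1],[-0.15,0,0,0,-1],[-0.165,0,0,0,-1],[-0.165,0,0,0,-1],[-0.165,0,0,0,-1]])

```text
time: 13.85
ee_pos: [0.5246, -0.1865, 0.1801]
tcp_rot: [-26.1, 89.2, 6.4]
wrist_force: [-0.9, -0.7, -2.9]
opening: 0.0151
```

```bash
cat >> h.py <<'E'
S0=np.array([.6179,.1476,0]); YAW=1.4402; SL=np.radians(21.87); BED=np.array([-.0077,0,.0815])
RS=Ro.from_euler('z',YAW).as_matrix()
def tostand(W): return (W-S0)@RS
def status():
    o=bot.get_obs(); R=Ro.from_euler('xyz',o['tcp_rot'],degrees=True).as_matrix()
    g=o["ee_pos"]-R[:,0]*.019
    print("t",o["time"],"grasp world",g.round(4),"stand",tostand(g).round(4),"open",round(o["opening"],4))
    F=o["wrist_force"]@RS; T=o["torque"]@RS
    print("F stand",F.round(2),"Fn",round(-F[0]*np.sin(SL)+F[2]*np.cos(SL),2),"Ft",round(F[0]*np.cos(SL)+F[2]*np.sin(SL),2),"T",T.round(3))
    print("tool axes (cols) in stand\n",(RS.T@R).round(4)); return o,R
def plan(o,R,gs,yaw_stand):   # grasp target in stand, tool y yaw in stand frame (rad)
    d=R.T@(S0+RS@np.array(gs)-(o["ee_pos"]-R[:,0]*.019)); y=RS.T@R[:,1]
    e=np.arctan2(y[1],y[0]); r=-((yaw_stand-e+np.pi)%(2*np.pi)-np.pi)
    print("move",d.round(4),"roll",round(r,4))
def plate(f):
    c,W,o=snap("wrist",f); R=Ro.from_euler('xyz',o['tcp_rot'],degrees=True).as_matrix(); Q=(W-o["ee_pos"])@R
    m=(abs(Q[...,0]-.017)<.03)&(abs(Q[...,1])<.06)&(abs(Q[...,2])<.06)
    return c,W,Q,m,R
E
python3 - <<'E'
from h import *
o,R=status(); print(o["q"].round(1))
plan(o,R,[BED[0]-.0029+.003,0,.20],np.pi/2)
c,W,Q,m,R=plate("w9")
# plate top face (tool frame): plane fit excluding the fingers
S=Q[m&(abs(Q[...,1])>.012)]; S=S[abs(S[:,0]-np.median(S[:,0]))<.006]
k=np.linalg.lstsq(np.c_[S[:,1:],np.ones(len(S))],S[:,0],rcond=None)[0]; print(len(S),k.round(4),cv2.minAreaRect((S[:,1:]*1000).astype(np.float32)))
E
```

```text
t 13.85 grasp world [ 0.5243 -0.1865  0.1991] stand [-0.3435  0.0493  0.1991] open 0.0151
F stand [-0.78  0.85 -2.91] Fn -2.41 Ft -1.8 T [ 0.05  -0.003 -0.017]
tool axes (cols) in stand
 [[ 0.0033  0.7665  0.6422]
 [-0.0135  0.6422 -0.7664]
 [-0.9999 -0.0061  0.0125]]
[-19.8   4.6   6.2  90.9   0.4 -52.2]
move [0.0009 0.2258 0.2535] roll -0.8734
19188 [-0.0034  0.0085  0.008 ] ((1.0416946411132812, -0.4329376220703125), (90.37120056152344, 80.5355224609375), 0.10631812363862991)
```

Emit:
apply_moves(commands=[[0.001,0.226,0.2535,-0.873,-1],[0.001,0.226,0.2535,-0.873,-1],[0.001,0.226,0.2535,-0.873,-1],[0.001,0.226,0.2535,-0.873,-1],[0.001,0.226,0.2535,-0.873,-1],[0.001,0.226,0.2535,-0.873,-1],[0.001,0.226,0.2535,-0.873,-1],[0.001,0.226,0.2535,-0.873,-1],[0.001,0.226,0.2535,-0.873,-1],[0.001,0.226,0.2535,-0.873,-1],[0.001,0.226,0.2535,-0.873,-1]])

```text
time: 15.0
ee_pos: [0.6165, 0.1391, 0.1798]
tcp_rot: [-74.2, 89.3, 8.2]
wrist_force: [0.0, -0.4, -2.0]
opening: 0.0153
```

Run:
```python
from h import *
c,W,Q,m,R=plate("w10")
o,R=status(); print(o["q"].round(1))
plan(o,R,[BED[0]-.0029+.003,0,BED[2]+.054],np.pi/2)
S=Q[m&(abs(Q[...,1])>.012)]; S=S[abs(S[:,0]-np.median(S[:,0]))<.006]
k=np.linalg.lstsq(np.c_[S[:,1:],np.ones(len(S))],S[:,0],rcond=None)[0]; print(len(S),k.round(4),cv2.minAreaRect((S[:,1:]*1000).astype(np.float32)))
n=RS.T@R@np.array([-1,k[0],k[1]]); print("plate normal stand",n.round(4))
```

```text
t 15.05 grasp world [0.6164 0.1391 0.1991] stand [-0.0086  0.0004  0.1991] open 0.0154
F stand [ 0.47 -0.51 -2.5 ] Fn -2.49 Ft -0.49 T [0.079 0.012 0.015]
tool axes (cols) in stand
 [[ 0.0034  0.002   1.    ]
 [-0.012   0.9999 -0.002 ]
 [-0.9999 -0.012   0.0034]]
[ 12.7  15.2  18.4  92.4  -0.1 -69.7]
move [0.0636 0.0004 0.0008] roll -0.002
19196 [-0.0013  0.0058  0.0079] ((0.4628334045410156, 0.5075912475585938), (90.4454574584961, 81.15899658203125), 0.1906982809305191)
plate normal stand [0.0024 0.0107 1.    ]
```

Emit:
apply_moves(commands=[[0.035,0.0,0.0008,0,-1],[0.055,0.0,0.0008,0,-1],[0.064,0.0,0.0008,0,-1],[0.067,0.0,0.0008,0,-1],[0.069,0.0,-0.0005,0,-1],[0.071,0.0,-0.0018,0,-1],[0.073,0.0,-0.0033,0,-1],[0.075,0.0,-0.0048,0,-1],[0.0755,0.0,-0.0052,0,-1]])

```text
time: 15.95
ee_pos: [0.617, 0.1334, 0.1078]
tcp_rot: [-74.9, 89.2, 7.5]
wrist_force: [-7.0, -4.5, 9.4]
opening: 0.0151
```

```bash
cat >> h.py <<'E'
def tilt(f):
    c,W,Q,m,R=plate(f); s=tostand(W)
    m=m&(abs(s[...,1])<.05)&(abs(s[...,1])>.014)&(s[...,2]>.06)&(Q[...,0]>-.012)
    S=s[m]; z0=BED[2]+np.tan(SL)*(S[:,0]-BED[0]); S=S[(S[:,2]-z0>.004)&(abs(S[:,0]-BED[0])<.05)]
    k=np.zeros(3)
    for i in range(6):
        if i: 
            r=abs(S[:,2]-k[0]*S[:,0]-k[1]*S[:,1]-k[2]); S2=S[r<max(.002,np.percentile(r,60))]
        else: S2=S
        k=np.linalg.lstsq(np.c_[S2[:,:2],np.ones(len(S2))],S2[:,2],rcond=None)[0]
    a=np.arctan(k[0]); v=np.array([np.cos(a),0,np.sin(a)])
    al=(S2-BED)@v; print("plate top: n",len(S2),"slope",np.degrees(a).round(2),"side",np.degrees(np.arctan(k[1])).round(2),"extent along",np.percentile(al,[.3,99.7]).round(4),"across",np.percentile(S2[:,1],[.3,99.7]).round(4),"height over bed at centre",((k[2]+k[0]*BED[0]-BED[2])*np.cos(SL)).round(4))
    print("rect",cv2.minAreaRect((np.c_[al,S2[:,1]]*1000).astype(np.float32)))
    return c
E
python3 - <<'E'
from h import *
c=tilt("w11"); o,R=status()
plan(o,R,[BED[0]-.0131,0,BED[2]+.0325],np.pi/2)
s=snap("scene","s11")[0]
cv2.imwrite("pics/w11c.png",np.hstack([c["frame"][120:480,140:500],cv2.resize(s["frame"][140:260,140:280],(420,360))]))
E
```

```text
plate top: n 17007 slope 6.46 side -0.0 extent along [-0.0389  0.0378] across [-0.0445  0.0447] height over bed at centre 0.0181
rect ((0.3121376037597656, 0.0826416015625), (79.12149047851562, 90.0345458984375), 0.005115195643156767)
t 16.0 grasp world [0.6167 0.1333 0.1267] stand [-0.0143 -0.0006  0.1267] open 0.0153
F stand [-5.72  6.38  8.98] Fn 10.47 Ft -1.97 T [1.392 0.691 0.136]
tool axes (cols) in stand
 [[ 0.0038  0.0028  1.    ]
 [-0.0143  0.9999 -0.0027]
 [-0.9999 -0.0143  0.0039]]
move [ 0.0127  0.0008 -0.0065] roll -0.0028
```

View pics/w11c.png

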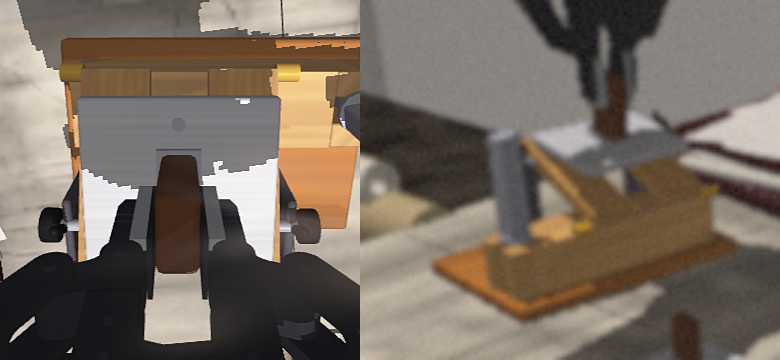

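Emit:
apply_moves(commands=[[0.002,0.0002,-0.0012,0,-1],[0.004,0.0004,-0.0022,0,-1],[0.006,0.0006,-0.0032,0,-1],[0.008,0.0008,-0.0042,0,-1],[0.0095,0.0008,-0.005,0,-1],[0.011,0.0008,-0.0058,0,-1],[0.0115,0.0008,-0.006,0,-1]])

```text
time: 16.75
ee_pos: [0.6169, 0.1261, 0.0989]
tcp_rot: [-81.1, 88.9, 1.1]
wrist_force: [0.2, -9.7, 11.6]
opening: 0.0157
```

Run:
```python
from h import *
c=tilt("w12"); o,R=status()
plan(o,R,[BED[0]-.0131,0,BED[2]+.0325],np.pi/2)
```

```text
plate top: n 15392 slope 15.15 side -0.24 extent along [-0.0391  0.0291] across [-0.0455  0.0438] height over bed at centre 0.0124
rect ((-4.043861389160156, -0.9044303894042969), (70.22245025634766, 90.16755676269531), 0.002845864975824952)
t 16.8 grasp world [0.6166 0.126  0.1179] stand [-0.0215 -0.0015  0.1179] open 0.0152
F stand [-8.42 -0.1  11.66] Fn 13.96 Ft -3.47 T [0.228 1.417 0.087]
tool axes (cols) in stand
 [[ 0.0028  0.0043  1.    ]
 [-0.0189  0.9998 -0.0042]
 [-0.9998 -0.0188  0.0029]]
move [0.0038 0.0016 0.0007] roll -0.0043
```

Emit:
apply_moves(commands=[[0.002,0.0005,-0.001,0,-1],[0.0035,0.001,-0.0018,0,-1],[0.005,0.0016,-0.0025,0,-1],[0.006,0.0016,-0.003,0,-1],[0.0065,0.0016,-0.003,0,-1]])

```text
time: 17.3
ee_pos: [0.6168, 0.1223, 0.0946]
tcp_rot: [-83.7, 88.6, -1.5]
wrist_force: [2.4, -8.2, 10.2]
opening: 0.0154
```

Run:
```python
from h import *
c=tilt("w13"); o,R=status()
plan(o,R,[BED[0]-.0131,0,BED[2]+.0325],np.pi/2)
```

```text
plate top: n 14442 slope 19.48 side -0.71 extent along [-0.04    0.0245] across [-0.0464  0.043 ] height over bed at centre 0.01
rect ((-7.119983673095703, -1.6124496459960938), (65.99739074707031, 89.85061645507812), 0.19203747808933258)
t 17.35 grasp world [0.6164 0.1222 0.1136] stand [-0.0254 -0.0018  0.1136] open 0.0155
F stand [-6.56 -3.99  9.25] Fn 11.03 Ft -2.65 T [-0.245  0.854  0.039]
tool axes (cols) in stand
 [[ 0.0024  0.0055  1.    ]
 [-0.0238  0.9997 -0.0054]
 [-0.9997 -0.0238  0.0026]]
move [-0.0005  0.0018  0.0045] roll -0.0055
```

Emit:
apply_moves(commands=[[0.002,0,0,0,-1],[0.003,0,0,0,-1],[0.004,0,0,0,-1],[0.0045,0,0,0,-1],[0.0045,0,0,0,-1]])

```text
time: 17.85
ee_pos: [0.6178, 0.1211, 0.0922]
tcp_rot: [-86.2, 88.5, -4.0]
wrist_force: [-1.0, -7.5, 10.8]
opening: 0.0151
```

Run:
```python
from h import *
c=tilt("w14"); o,R=status()
s=snap("scene","s14")[0]
cv2.imwrite("pics/w14c.png",np.hstack([c["frame"][120:480,140:500],cv2.resize(s["frame"][140:260,140:280],(420,360))]))
```

```text
plate top: n 13887 slope 21.77 side -0.09 extent along [-0.0397  0.0227] across [-0.0467  0.0426] height over bed at centre 0.0083
rect ((-7.919887542724609, -1.9933280944824219), (64.07733917236328, 89.92382049560547), 0.5162501931190491)
t 17.9 grasp world [0.6173 0.1212 0.1112] stand [-0.0263 -0.0028  0.1112] open 0.0155
F stand [-7.99  0.45  9.66] Fn 11.95 Ft -3.81 T [0.576 1.135 0.189]
tool axes (cols) in stand
 [[ 0.0016  0.0063  1.    ]
 [-0.0269  0.9996 -0.0062]
 [-0.9996 -0.0269  0.0018]]
```

View pics/w14c.png

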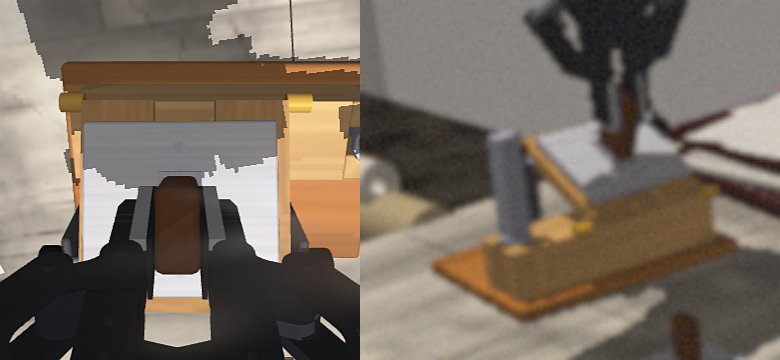

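Emit:
apply_moves(commands=[[-0.002,0.0,-0.0008,0,-1],[-0.0025,0.001,-0.001,-0.003,-1],[-0.0025,0.002,-0.001,-0.007,-1],[-0.0025,0.002,-0.001,-0.007,-1],[-0.001,0.002,-0.0004,-0.007,-1],[0.001,0.002,0.0004,-0.007,-1],[0.0017,0.002,0.0006,-0.007,-1],[0.0017,0.002,0.0006,-0.007,-1]])

```text
time: 18.75
ee_pos: [0.6164, 0.121, 0.092]
tcp_rot: [-89.3, 88.3, -6.7]
wrist_force: [-1.7, -7.2, 9.0]
opening: 0.0155
```

Run:
```python
from h import *
c=tilt("w15"); o,R=status()
```

```text
plate top: n 13826 slope 21.82 side -0.07 extent along [-0.0402  0.0223] across [-0.0454  0.0441] height over bed at centre 0.0083
rect ((-8.187562942504883, -0.6533164978027344), (64.1402587890625, 89.92105865478516), 0.8744454979896545)
t 18.8 grasp world [0.6158 0.1211 0.111 ] stand [-0.0266 -0.0014  0.111 ] open 0.0155
F stand [-7.76  0.66  9.25] Fn 11.47 Ft -3.75 T [0.616 1.204 0.207]
tool axes (cols) in stand
 [[ 4.000e-04 -2.000e-04  1.000e+00]
 [-2.900e-02  9.996e-01  2.000e-04]
 [-9.996e-01 -2.900e-02  4.000e-04]]
```

Run:
```python
from h import *
c,W,o=pickle.load(open("w15.pkl","rb")); s=tostand(W)-BED
v=np.array([np.cos(SL),0,np.sin(SL)]); n=np.array([-np.sin(SL),0,np.cos(SL)])
al=s@v; h=s@n; y=s[...,1]
m=(h>.005)&(h<.011)&(abs(y)<.052)&(al>-.055)&(al<.0)
# low edge: min al per y bin; side edges: min/max y per al bin
b=np.arange(-.038,.039,.002); e=[(t,al[m&(abs(y-t)<.001)].min()) for t in b]; print("low edge slope deg",np.degrees(np.polyfit(*zip(*e),1)[0]),np.median([q[1] for q in e]))
b=np.arange(-.036,-.006,.002)
for f in (np.min,np.max):
    e=[(t,f(y[m&(abs(al-t)<.001)])) for t in b]; print("side slope",np.degrees(np.polyfit(*zip(*e),1)[0]),np.median([q[1] for q in e]))
# bed edges
m=(abs(h)<.002)&(abs(y)<.053)&(al>-.056)&(al<-.035); b=[t for t in np.arange(-.044,.045,.002) if abs(t)>.018]
e=[(t,al[m&(abs(y-t)<.001)].min()) for t in b]; print("bed low edge",np.degrees(np.polyfit(*zip(*e),1)[0]),np.median([q[1] for q in e]))
print("bed sides",np.percentile(y[m],[.5,99.5]))
S=s[(abs(tostand(W)-[-.028,.099,.13]).max(-1)<.02)]; print(len(S))
```

```text
low edge slope deg -0.8458241363541005 -0.040091870924469634
side slope 1.5377390177417374 -0.045594406097248213
side slope 0.8044614963445004 0.04381504939351239
bed low edge 0.08387720552027123 -0.049994215031030846
bed sides [-0.04984578  0.04952146]
4567
```

Emit:
apply_moves(commands=[[-0.002,0.0,-0.0008,0,-1],[-0.0025,0.0005,-0.001,0.007,-1],[-0.0025,0.001,-0.001,0.015,-1],[-0.0025,0.001,-0.001,0.015,-1],[-0.001,0.001,-0.0006,0.015,-1],[0.0005,0.001,-0.0002,0.015,-1],[0.0014,0.001,0.0,0.015,-1],[0.0014,0.001,0.0,0.015,-1]])

```text
time: 19.6
ee_pos: [0.6159, 0.1206, 0.0921]
tcp_rot: [-89.1, 88.2, -7.4]
wrist_force: [-1.2, -6.2, 8.6]
opening: 0.0154
```

```bash
cat > edges.py <<'E'
from h import *
c=tilt("w16"); o,R=status()
c,W,o=pickle.load(open("w16.pkl","rb")); s=tostand(W)-BED
v=np.array([np.cos(SL),0,np.sin(SL)]); n=np.array([-np.sin(SL),0,np.cos(SL)])
al=s@v; h=s@n; y=s[...,1]
m=(h>.005)&(h<.011)&(abs(y)<.052)&(al>-.055)&(al<.0)
b=np.arange(-.038,.039,.002); e=[(t,al[m&(abs(y-t)<.001)].min()) for t in b]; print("low edge slope deg",np.degrees(np.polyfit(*zip(*e),1)[0]),np.median([q[1] for q in e]))
b=np.arange(-.036,-.006,.002)
for f in (np.min,np.max):
    e=[(t,f(y[m&(abs(al-t)<.001)])) for t in b]; print("side slope",np.degrees(np.polyfit(*zip(*e),1)[0]),np.median([q[1] for q in e]))
E
python3 edges.py
```

```text
plate top: n 13864 slope 21.76 side -0.49 extent along [-0.0403  0.022 ] across [-0.045   0.0444] height over bed at centre 0.0085
rect ((-8.684667587280273, -0.3198890686035156), (90.25534057617188, 63.689697265625), 89.74988555908203)
t 19.65 grasp world [0.6154 0.1206 0.1111] stand [-0.0271 -0.001   0.1111] open 0.0153
F stand [-5.24  0.77  9.46] Fn 10.73 Ft -1.34 T [0.642 0.695 0.189]
tool axes (cols) in stand
 [[ 1.000e-04  1.520e-02  9.999e-01]
 [-3.120e-02  9.994e-01 -1.520e-02]
 [-9.995e-01 -3.120e-02  6.000e-04]]
low edge slope deg -0.007639402818636449 -0.04037172832100119
side slope -0.456012207143155 -0.04507280112164452
side slope 0.24157335142333305 0.0444127696156418
```

Emit:
apply_moves(commands=[[0.001,-0.0005,0.0002,0,-1],[0.002,-0.0005,0.0006,0,-1],[0.0028,-0.0005,0.001,0,-1],[0.0028,-0.0005,0.001,0,-1],[0.0028,-0.0005,0.001,0,-1]])

```text
time: 20.15
ee_pos: [0.6167, 0.1206, 0.0917]
tcp_rot: [-90.3, 88.1, -8.7]
wrist_force: [-6.2, -6.4, 16.7]
opening: 0.0154
```

```bash
python3 edges.py
```

```text
plate top: n 13847 slope 21.84 side 0.01 extent along [-0.0402  0.0218] across [-0.0454  0.044 ] height over bed at centre 0.0081
rect ((-8.608020782470703, -0.7448196411132812), (90.16250610351562, 63.627899169921875), 89.91001892089844)
t 20.2 grasp world [0.6161 0.1207 0.1107] stand [-0.0269 -0.0017  0.1107] open 0.0155
F stand [-7.79  5.54 15.51] Fn 17.3 Ft -1.45 T [1.77  1.297 0.232]
tool axes (cols) in stand
 [[-6.000e-04  1.560e-02  9.999e-01]
 [-3.310e-02  9.993e-01 -1.560e-02]
 [-9.995e-01 -3.310e-02 -1.000e-04]]
low edge slope deg -0.18023960609839076 -0.040296443908026586
side slope -1.3010244616800757 -0.045547977109101884
side slope 0.47800029352336176 0.04388557215678855
```

Emit:
apply_moves(commands=[[0.0014,0,0.0003,0,-1],[0.0014,0,0.0003,0,-1],[0.0014,0,0.0003,0,-1],[0.0014,0,0.0003,0,-1]])

```text
time: 20.6
ee_pos: [0.6167, 0.1206, 0.0919]
tcp_rot: [-90.4, 88.1, -8.8]
wrist_force: [-5.6, -4.4, 10.6]
opening: 0.0155
```

```bash
python3 edges.py
```

```text
plate top: n 13807 slope 21.85 side -0.25 extent along [-0.0402  0.022 ] across [-0.0454  0.0439] height over bed at centre 0.0083
rect ((-8.31613540649414, -0.7438545227050781), (63.95906448364258, 89.95094299316406), 0.14766743779182434)
t 20.65 grasp world [0.616  0.1207 0.1109] stand [-0.0269 -0.0016  0.1109] open 0.0155
F stand [-5.29  3.75 11.02] Fn 12.19 Ft -0.8 T [1.537 0.716 0.305]
tool axes (cols) in stand
 [[-8.000e-04  1.550e-02  9.999e-01]
 [-3.390e-02  9.993e-01 -1.560e-02]
 [-9.994e-01 -3.390e-02 -2.000e-04]]
low edge slope deg -0.20183993631547048 -0.040269973568749166
side slope 0.9427918906287578 -0.04556990003820547
side slope 0.07212827302380428 0.043844734835357294
```

Emit:
apply_moves(commands=[[0.001,0.0004,0.0003,0,-1],[0.001,0.0008,0.0003,0,-1],[0.001,0.0008,0.0003,0,-1],[0.001,0.0008,0.0003,0,-1],[0.001,0.0008,0.0003,0,-1]])

```text
time: 21.15
ee_pos: [0.6163, 0.1206, 0.0924]
tcp_rot: [-90.6, 88.0, -9.0]
wrist_force: [-2.2, -4.1, 8.4]
opening: 0.0157
```

```bash
python3 edges.py
```

```text
plate top: n 13839 slope 21.75 side -0.78 extent along [-0.0402  0.022 ] across [-0.0454  0.044 ] height over bed at centre 0.0088
rect ((-8.514202117919922, -0.8396492004394531), (90.41593933105469, 63.71598815917969), 89.77462005615234)
t 21.2 grasp world [0.6156 0.1207 0.1113] stand [-0.027  -0.0013  0.1113] open 0.0153
F stand [-5.6   2.65  9.26] Fn 10.68 Ft -1.75 T [0.729 0.67  0.242]
tool axes (cols) in stand
 [[-1.000e-03  1.560e-02  9.999e-01]
 [-3.570e-02  9.992e-01 -1.560e-02]
 [-9.994e-01 -3.570e-02 -4.000e-04]]
low edge slope deg -0.18573264672200623 -0.04024610763271999
side slope 0.9045120916602509 -0.04569363832272898
side slope 0.35884261737506284 0.04397104794696078
```

Emit:
apply_moves(commands=[[-0.002,0.0,-0.0008,0,-1],[-0.0025,0.0015,-0.001,0,-1],[-0.0025,0.0028,-0.001,0,-1],[-0.0025,0.0028,-0.001,0,-1],[0.0,0.0028,0.0,0,-1],[0.0018,0.0025,0.0004,0,-1],[0.003,0.0018,0.0008,0,-1],[0.003,0.001,0.0008,0,-1],[0.0024,0.0002,0.0006,0,-1],[0.0018,0.0,0.0004,0,-1],[0.0018,0.0,0.0004,0,-1],[0.0018,0.0,0.0004,0,-1]])

```text
time: 22.4
ee_pos: [0.6156, 0.1206, 0.0918]
tcp_rot: [-91.3, 88.0, -9.6]
wrist_force: [-7.0, -3.8, 11.5]
opening: 0.0156
```

```bash
python3 edges.py
```

```text
plate top: n 13841 slope 21.89 side -0.05 extent along [-0.0404  0.0219] across [-0.0444  0.045 ] height over bed at centre 0.0082
rect ((-8.509685516357422, 0.30556488037109375), (64.12915802001953, 90.12120819091797), 0.3650744557380676)
t 22.45 grasp world [0.615  0.1208 0.1108] stand [-0.027  -0.0006  0.1108] open 0.0156
F stand [-5.59  5.92 11.74] Fn 12.98 Ft -0.82 T [2.072 0.721 0.366]
tool axes (cols) in stand
 [[-1.300e-03  1.530e-02  9.999e-01]
 [-3.510e-02  9.993e-01 -1.530e-02]
 [-9.994e-01 -3.520e-02 -8.000e-04]]
low edge slope deg -0.22505030546275795 -0.040343913316745784
side slope -0.13789934718241698 -0.04468261265365181
side slope 0.12864060892413007 0.04505065595093747
```

Emit:
apply_moves(commands=[[0.0009,-0.0006,0.0003,0,-1],[0.0008,-0.0006,0.0003,0,-1],[0.0008,-0.0006,0.0003,0,-1],[0.0008,-0.0006,0.0003,0,-1],[0.0008,-0.0006,0.0003,0,-1],[0.0008,-0.0006,0.0003,0,-1]])

```text
time: 23.05
ee_pos: [0.6156, 0.1206, 0.092]
tcp_rot: [-91.9, 88.0, -10.2]
wrist_force: [-7.0, -2.8, 9.8]
opening: 0.0155
```

```bash
python3 edges.py; python3 -c "
from h import *
for i in range(3): status()
s=snap('scene','s17')
f=s[0]['frame']; w=pickle.load(open('w16.pkl','rb'))[0]['frame']
cv2.imwrite('pics/fin.png',np.hstack([w[120:480,140:500],cv2.resize(f[140:260,140:280],(420,360))]))"|grep -E 'F stand'
```

```text
plate top: n 13823 slope 21.83 side -0.24 extent along [-0.0403  0.0219] across [-0.0443  0.045 ] height over bed at centre 0.0084
rect ((-8.539606094360352, 0.365203857421875), (64.02738952636719, 89.89193725585938), 0.4004489481449127)
t 23.1 grasp world [0.6149 0.1208 0.1109] stand [-0.027  -0.0005  0.1109] open 0.0153
F stand [-3.92  6.38  9.23] Fn 10.03 Ft -0.2 T [1.873 0.623 0.358]
tool axes (cols) in stand
 [[-0.0016  0.015   0.9999]
 [-0.0344  0.9993 -0.0151]
 [-0.9994 -0.0344 -0.0011]]
low edge slope deg -0.23545992570840815 -0.04034371530978216
side slope 0.6902526220334445 -0.04444818317700653
side slope 0.3962976238197076 0.04491622086577459
F stand [-3.92  6.38  9.23] Fn 10.03 Ft -0.2 T [1.873 0.623 0.358]
F stand [-3.92  6.38  9.23] Fn 10.03 Ft -0.2 T [1.873 0.623 0.358]
F stand [-3.92  6.38  9.23] Fn 10.03 Ft -0.2 T [1.873 0.623 0.358]
```

View pics/fin.png

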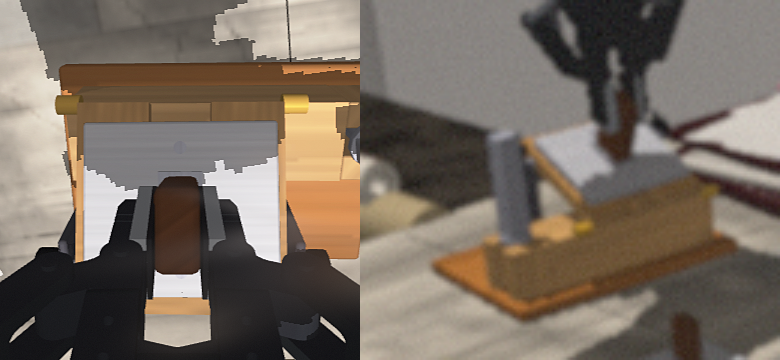

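```bash
python3 -c "
from workcell import bot
print(bot.job_done())"
```

```text
the job is handed in; nothing more can be done
None
```

The job is handed in at about 23 s of the 58 s allowed. The pin hangs in the notch and the plate is held flush on the bed at about 10 N. No verdict is reported.

**Pin:** The pin's grip stood turned about 80–100° from the stand's axes, contrary to the description, so I turned the gripper to take it across the 14 mm. I drew it straight up, lowered it into the notch until the collar touched, and let go. The check afterwards showed it upright, about 1 mm from the notch middle and at the expected height.

**Plate:** I took the 80 x 90 mm plate; a smaller look-alike of about 60 mm was left alone. The moves cannot tilt the hand, so I let the plate turn in the fingers against the bed until it matched the slope.

| Last check | Measured | Wanted |
|---|---|---|
| Plate slope | 21.83° | 21.87° (bed) |
| Sideways tilt | -0.24° | 0° |
| Off centre | under 0.5 mm | 0 mm |
| Out of square | about 0.2–0.4° | 0° |
| Push square to the bed | 10.0 N | about 10 N |

**What was not perfect:**
- The wrist still carries about 6 N of sideways force across the bed.
- The tool itself has drifted about 2° from vertical. I offset that so the plate lies flat, with at most about 0.2 mm of gap at its edge.
- The wrist reading leaves out the plate's own weight, so the bed itself feels roughly 12 N.
- The two tools and the spool were never approached, but I did not check them again at the end.

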